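# Load the print shuttle and lock it one hole nearer the curing dome

## Task

Stand the loose T-shaped printed bracket on its base in the shuttle's tray and let go of it. Then pull up the shuttle's lock plunger, slide the shuttle one hole nearer to the curing dome (the tall amber cylinder) and let the pin drop into that hole. Push the plunger fully home and finish while holding it down there, because its spring lifts it part-way if you let go; leave the other things on the bench where they are.

Things in the scene. Friction and masses are not known exactly. Their poses are not given: they have to be found in the camera images.
- rail: Fixed slide rail: aluminium base plate 150 x 360 x 12 mm; origin at the centre of its underside on the bench, x across, y along it. A steel ladder bar (28 mm wide, top 34 mm above the bench) runs along y at x = -35 mm, with five slots 10 mm wide at y = -80, -40, 0, 40, 80 mm. A guide rod runs along y at x = 55 mm, z = 28 mm. Place and yaw vary.
- shuttle (a joint): Position of the shuttle along the rail's y (m, grows to the rail's +y): starts at 0, pin in the middle slot; 0.04 a slot; range +-0.085. The shuttle, an aluminium plate 150 (x) x 88 (y) x 8 mm, top 46 mm above the bench, slides with about 1.5 N of friction and carries tray and plunger. It can move only while the pin is out of the slots.
- tray_floor (a point): Centre of the inner floor of the shuttle's open grey tray, 50 mm above the bench; axes as the rail's. Inside 76 x 76 mm, walls 12 mm above the floor and 4 mm thick. It lies 65 mm (rail +x) from the plunger's axis.
- lock (a point): Point on the plunger's axis at the level of the shuttle plate's top (46 mm above the bench); moves with the shuttle.
- plunger (a joint): Height of the lock plunger above fully home (m, grows upward), 0 (stop) to 0.022. Left alone in a slot, a 500 N/m spring floats it at about 0.005, which already locks the shuttle. Pushing it home takes about 2.5 N. The pin clears the slots above 0.012 (about 4 N of pull), where it may rest on the bar between slots. The round-ended pin has 1 mm of play each side.
- knob_top (a point): Centre of the top of the plunger's black round knob, 26 mm in diameter and 22 mm tall, upright; its top is 90 mm above the bench when home, 95 mm at rest. Under it is a fixed steel boss, 28 mm in diameter, top 66 mm above the bench.
- bracket: Loose grey printed T-shaped bracket, 50 x 32 mm base plate 7 mm thick, an upright wall 50 mm (along x) by 10 mm thick (across y) over its middle, 40 mm tall in all, small ribs up to 14 mm high at the wall's ends; origin at the centre of the underside, z up. Starts standing on the bench on the robot's side of the rail; about 80 g.
- dome: Fixed curing dome: upright cylinder 116 mm in diameter, 180 mm tall, black foot and cap, amber cover; origin at the centre of its underside. It stands beyond one end or the other of the rail (either end), 260 mm from the plunger's axis at the start, in line with the ladder bar; so 220 mm when the shuttle is one hole nearer.
- tub: Fixed open steel rinse tub, 112 mm in diameter, 85 mm tall, beyond the other end of the rail, 260 mm from the plunger's axis at the start; origin at the centre of its underside.
- ring: Bystander: white printed ring, 44 mm in diameter, 14 mm tall; origin under its centre.
- jar: Bystander: white jar, 52 mm in diameter, 70 mm tall; origin under its centre.
- scraper: Bystander: scraper (spatula) lying on the bench, about 280 mm long along its x.
- bottle: Bystander: clear bottle, 64 mm in diameter, 150 mm tall; origin under its centre.
- brush: Bystander: brush lying on the bench beyond the left end of the rail, about 200 mm long along its x.
- spool: Bystander: dark steel disc weight, 60 mm in diameter, 30 mm tall; origin under its centre.

How it is judged:
By the outcome, as a careful person would: the job done as asked, in the order asked, and still so for the second after the job is handed in, while the arm keeps its last pose, push and grip.
It also fails if it takes over 45 s, if anything falls off the work surface, if the arm or the gripper's body presses on something with over 40 N, if the wrist force passes 120 N, or if a joint passes its speed limit or range.

## Robot

A 6-joint arm with a two-finger parallel gripper is mounted at the origin on the work surface. World frame = base frame: x ahead of the robot, y to its left, z up, the work surface at z = 0. Lengths are in m, angles in rad, forces in N, time in s.
With the tool pointing down it reaches from about 0.275 to 0.875 m from the base axis. Payload 12.5 kg.
Tool frame: the origin (TCP) lies on the centre line of the jaws, within the pads' length; the fingertips stand 22 mm ahead of it and the grasp point (between the pads) lies 3 mm ahead of it; z points along the fingers, y is the line along which they close (so a half turn about z gives the same grasp; the last joint's range is limited). The gripper opens to 85 mm and grips with 20 to 120 N. Pads are 22 mm wide; open, the fingers measure 114 mm over their backs; the gripper's body (76 mm by 85 mm) begins 54 mm behind the grasp point. The pads swing forward as they close: fully open they stand 13 mm farther back than shut.
Start: joints at [-1.346, 0.351, 1.652, -0, 1.139, -0.085], TCP at [0.168, -0.524, 0.253] pointing down, gripper open.
Joint ranges: [-2.75, 2.75], [-0.79, 2.1], [0.01, 2.65], [-1.57, 4.71], [0.07, 3.14], [-2.87, 2.87]. Speed limits (rad/s): [2.22, 2.22, 2.79, 3.14, 3.14, 3.14].

## Interface

Orientations are given as a unit quaternion [w, x, y, z].
In Python, from cell import r gives the robot as it stands.
- The arm moves only by the tool servo_tool, never from a script. Its argument "moves" is one flat list of numbers, 5 for each row, row after row: the opening, from 0 (shut) to 1 (fully open), then the shift along the tool's x, y, z in cm, then the turn about the tool's z in degrees. A call has 1 to 5 rows; each row shifts and turns the commanded pose from where the row before left it, along the tool's axes as they then stand; what a row does not reach is not made up. A row lasts 1/12 s, in which the tool goes at most 41.7 mm and 7.16 degrees, less where a joint would pass 70% of its speed; a pose out of reach is approached as far as the arm can. A call with a gripper value outside its range is refused whole. The fingers move at their own pace and stop on an object; "grip_force" is the grip in N (left out, the last holds). Time passes only in rows, so rows that do not move let the fingers close. It gives the time, the measured TCP pose, the force, the opening and the grip force at its end, in the units of the state.
- r.read_state(): the state, without advancing time (a new reading comes with each control period).
- r.snapshot(name): name is "scene" or "top" or "wrist"; returns a dict with "img" (384x512x3 uint8, red, green, blue), "intrinsics" (3x3 intrinsics, pixels), "extrinsics" (4x4, takes a point from camera to world coordinates). Camera axes: x right, y up, looking along -z (the intrinsics and any distortion apply to the point x, -y, -z); pixel columns grow to the right and rows downward; lengths in m; the calibration is good to about 2 mm. The wrist camera is an equidistant fisheye: a pixel r from the principal point sees the ray r / f radians off the axis. A picture is of the moment at which its call begins. There is no depth.
- r.finish_job(): hands the job in; it is judged then, once.
The state is a dict: "time": time; "q": joint angles; "qd": joint speeds; "joint_efforts": joint torques, N m; "tcp_pos": TCP position; "orientation": TCP orientation; "force": force on the tool from outside, world axes, zero at the start; "ft_torque": the same for the moment, N m; "finger_gap": finger opening in m; "grip_force": force on a finger pad.
Only numpy, scipy, OpenCV 4.12 (cv2) and the standard library are available. Lean on these libraries where they do the work, as an engineer would, in place of code of your own. Each camera call takes 0.05 s, during which the arm holds its last target. There are 200 camera calls.

## Working session

There is one attempt and no reset: what is moved stays moved. The work goes in short steps, Python scripts to look and compute and a tool call to move; the robot and the scene stay as the last step left them, time stands still between calls to the robot, and variables do not carry over. Pictures are saved under pics/ and viewed, at most 10 in all, crops included, and the job is handed in when it is done.

Besides the shell and the picture viewer there is one more tool, called after ">>>" as a command line: name --argument value ..., lists and objects as JSON in quotes. servo_tool: Moves the arm, as the interface text tells. Its arguments: {"type":"object","properties":{"moves":{"type":"array"},"grip_force":{"type":"number"}},"required":["moves"]}

```bash
mkdir -p pics; ls; cat > h.py <<'E'
import numpy as np, cv2
from cell import r
def snap(n,f=None):
    s=r.snapshot(n)
    if f: cv2.imwrite('pics/'+f+'.png',s['img'][:,:,::-1])
    return s
def ray(s,u,v):
    K=np.array(s['intrinsics']);E=np.array(s['extrinsics'])
    p=np.array([(u-K[0,2])/K[0,0],(v-K[1,2])/K[1,1],1.])
    d=np.array([p[0],-p[1],-1.]);return E[:3,3],E[:3,:3]@d
def onz(s,u,v,z):
    o,d=ray(s,u,v);return o+d*(z-o[2])/d[2]
def proj(s,P):
    K=np.array(s['intrinsics']);E=np.array(s['extrinsics'])
    c=E[:3,:3].T@(np.array(P)-E[:3,3]);return K[0,0]*c[0]/-c[2]+K[0,2],K[1,1]*-c[1]/-c[2]+K[1,2]
E
python3 - <<'E'
from h import *
a=snap('scene','s1');b=snap('top','t1')
for s in(a,b):print({k:np.round(v,3).tolist() for k,v in s.items() if k!='img'},s.keys())
E
```

```text
pics
{'intrinsics': [[368.462, 0.0, 253.746], [0.0, 368.462, 193.952], [0.0, 0.0, 1.0]], 'extrinsics': [[-0.103, -0.813, 0.573, 1.118], [0.995, -0.085, 0.058, 0.065], [0.002, 0.576, 0.818, 0.923], [0.0, 0.0, 0.0, 1.0]]} dict_keys(['img', 'intrinsics', 'extrinsics'])
{'intrinsics': [[464.506, 0.0, 254.906], [0.0, 464.506, 188.483], [0.0, 0.0, 1.0]], 'extrinsics': [[0.028, 0.993, -0.112, 0.362], [-1.0, 0.027, -0.011, 0.014], [-0.007, 0.113, 0.994, 1.379], [0.0, 0.0, 0.0, 1.0]]} dict_keys(['img', 'intrinsics', 'extrinsics'])
```

View pics/s1.png

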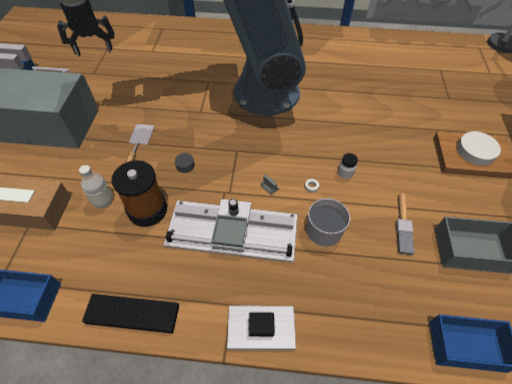

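View pics/t1.png

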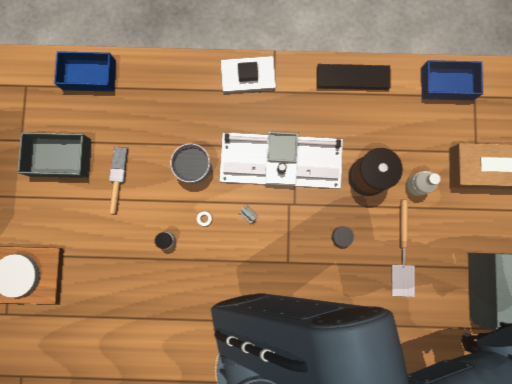

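The scene view shows the rail at about (232,230) and the bracket near (270,185). The dome is at (142,195). In the top view the shuttle is at (282,155), the knob at about (282,168), the tray at (282,147) and the bracket at (248,214). The dome at (375,172) lies toward world −y.

```bash
python3 - <<'E'
from h import *
t=cv2.imread('pics/t1.png')
a=cv2.resize(t[125:235,215:350],None,fx=5.5,fy=5.4,interpolation=cv2.INTER_CUBIC)
cv2.imwrite('pics/t1c.png',a); print(a.shape)
s=r.snapshot('top')
for n,u,v,z in[('bracket',248,214,.02),('knob',282,168,.095),('tray',282,147,.05),('railL',221,160,.012),('railR',342,163,.012)]:print(n,onz(s,u,v,z).round(3))
print(r.read_state())
E
```

```text
(594, 742, 3)
bracket [0.44  0.046 0.02 ]
knob [ 0.567 -0.047  0.095]
tray [ 0.636 -0.047  0.05 ]
railL [0.599 0.132 0.012]
railR [ 0.6   -0.228  0.012]
{'time': 0.15, 'q': array([-1.34557560e+00,  3.51105237e-01,  1.65229476e+00,  4.53475067e-05,
        1.13912076e+00, -8.46015372e-02]), 'qd': array([-0.00044258, -0.00141774, -0.00260345, -0.00129697,  0.00195945,
       -0.00018213]), 'joint_efforts': array([ 9.95657574e-04, -5.06251216e+01, -2.91503996e+01,  7.95444009e-06,
        3.29760987e-03,  1.36336075e-05]), 'tcp_pos': array([ 0.16766651, -0.52355929,  0.25287933]), 'orientation': array([-4.64348967e-04,  9.88026605e-01,  1.54282898e-01, -1.20617022e-05]), 'force': array([0.35288454, 0.10048165, 0.37441278]), 'ft_torque': array([-0.03581543, -0.02107762, -0.02109111]), 'grip_force': 0.0, 'finger_gap': 0.0853896888963487}
```

View pics/t1c.png

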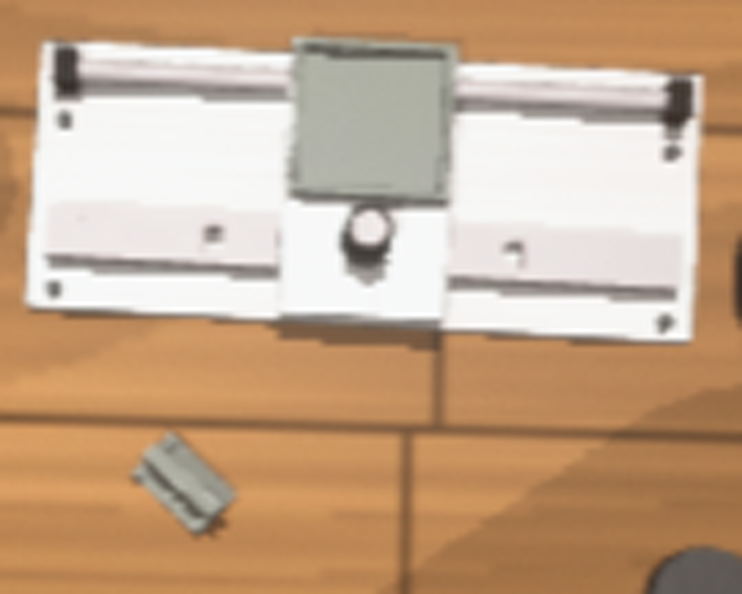

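The crop shows the rail corners at about (45,42), (703,75), (27,308) and (692,340). The knob top is at (372,225), the tray spans (292–455, 45–200), and the bracket outline runs (170,432), (235,490), (205,535), (132,475).

```bash
cat >> h.py <<'E'
def yaw():
    q=r.read_state()['orientation'];return 2*np.arctan2(q[2],q[1])
def tool(target,ty=None):
    "remaining shift in tool cm, and turn deg to make tool x yaw = ty (mod 180)"
    s=r.read_state();a=yaw();d=np.array(target)-s['tcp_pos'];c,n=np.cos(a),np.sin(a)
    o=[c*d[0]+n*d[1],n*d[0]-c*d[1],-d[2]]
    t=None if ty is None else ((np.degrees(a)-ty+90)%180)-90
    print('tool cm',(np.array(o)*100).round(2),'yaw',np.degrees(a).round(2),'turn',t,'tcp',s['tcp_pos'].round(4),'F',s['force'].round(1),'gap',round(s['finger_gap'],4))
def wonz(s,u,v,z):
    K=np.array(s['intrinsics']);E=np.array(s['extrinsics']);p=np.array([u-K[0,2],v-K[1,2]]);rr=np.hypot(*p);th=rr/K[0,0]
    d=np.array([*(np.sin(th)*p/max(rr,1e-9)),np.cos(th)]);d=E[:3,:3]@np.array([d[0],-d[1],-d[2]]);o=E[:3,3];return o+d*(z-o[2])/d[2]
E
python3 - <<'E'
from h import *
s=r.snapshot('top')
f=lambda x,y,z:onz(s,215+x/5.496-.4,125+y/5.4-.4,z)[:2]
P=[f(45,42,.012),f(703,75,.012),f(692,340,.012),f(27,308,.012)]
for p in P:print(p.round(4))
print('centre',np.mean(P,0)); e=P[0]-P[1]+P[3]-P[2];print('railyaw',np.degrees(np.arctan2(e[1],e[0]))-90)
print('knob',f(372,225,.095))
B=[f(170,432,.007),f(235,490,.007),f(205,535,.007),f(132,475,.007)];print(B,np.mean(B,0)); e=B[0]-B[1]+B[3]-B[2];print(np.degrees(np.arctan2(e[1],e[0])))
E
```

```text
[0.6836 0.1296]
[ 0.6743 -0.2295]
[ 0.5262 -0.2246]
[0.5343 0.134 ]
centre [ 0.60457754 -0.04761327]
railyaw -1.3861152691613512
knob [ 0.57179123 -0.04719404]
[array([0.46845887, 0.05491449]), array([0.43763428, 0.0190478 ]), array([0.41265054, 0.03445846]), array([0.44432248, 0.07463448])] [0.44076654 0.04576381]
50.58455391885702
```

>>> servo_tool --moves '[1,2.6,-2.9,0.3,0,1,2.6,-2.9,0.3,0,1,2.6,-2.9,0.3,0,1,2.6,-2.9,0.3,0,1,2.6,-2.9,0.3,0]'

```text
time: 0.62
tcp_pos: [0.2475, -0.3443, 0.238]
orientation: [-0.0, 0.988, 0.154, 0.0]
force: [1.0, 0.2, -0.2]
finger_gap: 0.0854
grip_force: 0.0
```

>>> servo_tool --moves '[1,2.6,-2.9,0.3,0,1,2.6,-2.9,0.3,0,1,2.6,-2.9,0.3,0,1,2.6,-2.9,0.3,0,1,2.6,-2.9,0.3,0]'

```text
time: 1.03
tcp_pos: [0.3272, -0.1666, 0.2233]
orientation: [0.0, 0.988, 0.154, 0.0]
force: [-0.3, -0.2, 0.7]
finger_gap: 0.0853
grip_force: 0.0
```

>>> servo_tool --moves '[1,2.6,-2.9,0.3,0,1,2.6,-2.9,0.3,0,1,2.6,-2.9,0.3,0,1,0,0,0,0]'

```text
time: 1.37
tcp_pos: [0.376, -0.0567, 0.214]
orientation: [-0.0, 0.988, 0.157, 0.0]
force: [0.5, 0.1, 0.3]
finger_gap: 0.0855
grip_force: 0.0
```

```bash
python3 - <<'E'
from h import *
s=snap('wrist','w1');print(np.round(s['extrinsics'],4),np.round(s['intrinsics'],1));tool([.44,.046,.2],48)
E
```

```text
[[ 3.103e-01  9.055e-01  2.895e-01  4.506e-01]
 [-9.506e-01  2.957e-01  9.400e-02 -3.170e-02]
 [-5.000e-04 -3.044e-01  9.525e-01  3.351e-01]
 [ 0.000e+00  0.000e+00  0.000e+00  1.000e+00]] [[297.3   0.  254.5]
 [  0.  297.3 190.1]
 [  0.    0.    1. ]]
tool cm [ 9.41 -7.97  1.41] yaw 18.09 turn -29.910054755251316 tcp [ 0.3753 -0.059   0.2141] F [ 0.4 -0.2  0.2] gap 0.0857
```

View pics/w1.png

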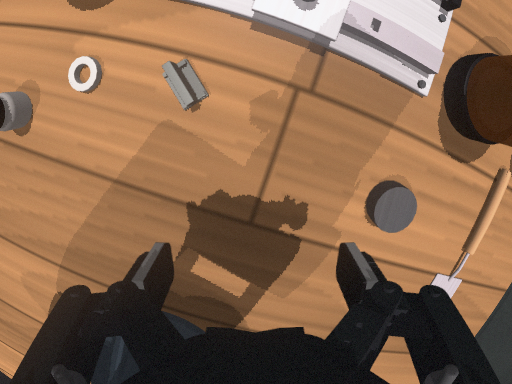

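The wrist view shows the bracket at about (185,85), left of centre. The spool is at (392,206) and clear of the path.

>>> servo_tool --moves '[1,3.1,-2.7,0.5,0,1,3.1,-2.7,0.5,0,1,3.1,-2.7,0.4,0,1,0,0,0,-6.5,1,0,0,0,-6.5]'

```text
time: 1.83
tcp_pos: [0.4391, 0.0444, 0.1999]
orientation: [-0.0, 0.963, 0.268, -0.0]
force: [-0.6, 0.2, -0.1]
finger_gap: 0.0854
grip_force: 0.0
```

>>> servo_tool --moves '[0.7,0,0,1,-6.5,0.7,0,0,2,-6.5,0.7,0,0,2,-6.0,0.7,0,0,2,0,0.7,0,0,0,0]'

```text
time: 2.25
tcp_pos: [0.4369, 0.0427, 0.1277]
orientation: [-0.001, 0.907, 0.42, -0.002]
force: [-0.5, -0.2, -0.8]
finger_gap: 0.0595
grip_force: 0.0
```

```bash
python3 - <<'E'
from h import *
s=snap('wrist','w2');tool([.44,.046,.1],50);print(np.round(s['extrinsics'],4).tolist())
cv2.imwrite('pics/w2c.png',cv2.resize(s['img'][130:384,130:390,::-1],None,fx=2.3,fy=2.3))
E
```

```text
tool cm [ 0.39 -0.03  2.93] yaw 49.64 turn -0.3575100971172134 tcp [0.4377 0.0428 0.1293] F [ 0.  -0.4  0.1] gap 0.0599
[[0.7624, 0.6148, 0.2019, 0.4884], [-0.6471, 0.7259, 0.2331, 0.1032], [-0.0032, -0.3083, 0.9513, 0.2484], [0.0, 0.0, 0.0, 1.0]]
```

View pics/w2c.png

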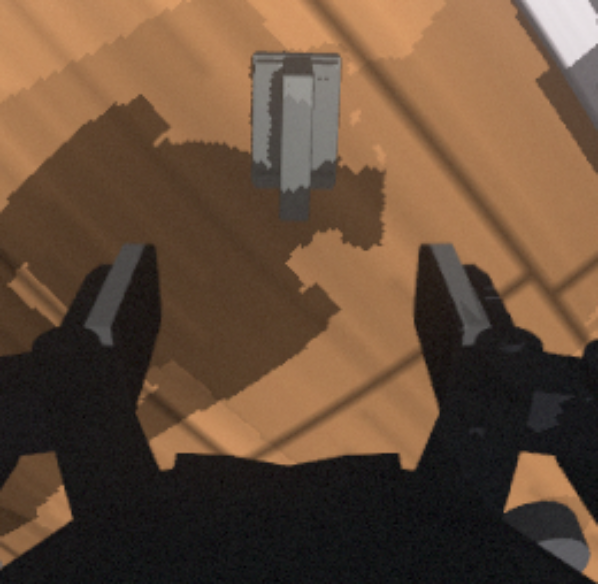

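The crop shows the bracket upright between the jaws. Its wall top runs from about (297,75) to (295,218), aligned with tool x.

```bash
python3 - <<'E'
from h import *
s=r.snapshot('wrist')
f=lambda x,y,z:wonz(s,130+x/2.3,130+y/2.3,z)
a,b=f(297,75,.04),f(295,218,.04);print(a,b,np.linalg.norm(a-b))
c,d=f(296,55,.007),f(295,187,.007);print(c,d,np.linalg.norm(c-d),np.degrees(np.arctan2(*(a-b)[1::-1])))
m=(a+b)/2;tool([m[0],m[1],.042],50)
E
```

```text
[0.46083099 0.06564224 0.04      ] [0.4286634  0.02846349 0.04      ] 0.04916312938342561
[0.46091411 0.06563456 0.007     ] [0.42760323 0.02670831 0.007     ] 0.05123346730713091 49.1331744297924
tool cm [0.72 0.21 8.85] yaw 49.64 turn -0.36021369241944967 tcp [0.4385 0.043  0.1305] F [-0.2  0.9 -0. ] gap 0.0599
```

>>> servo_tool --moves '[0.6,0.7,0.2,2.2,0,0.6,0,0,2.2,0,0.6,0,0,2.2,0,0.6,0,0,2.0,0,0.6,0,0,0,0]' --grip_force 30

```text
time: 2.77
tcp_pos: [0.4439, 0.0474, 0.043]
orientation: [-0.001, 0.907, 0.42, -0.001]
force: [-0.6, 0.7, -0.3]
finger_gap: 0.0514
grip_force: 0.0
```

```bash
python3 - <<'E'
from h import *
tool([.4447,.047,.042],49.3)
E
```

```text
tool cm [0.02 0.09 0.1 ] yaw 49.69 turn 0.38739993032720577 tcp [0.4439 0.0474 0.043 ] F [-0.6  0.7 -0.3] gap 0.0514
```

>>> servo_tool --moves '[0,0,0,0,0,0,0,0,0,0,0,0,0,0,0,0,0,0,0,0,0,0,0,0,0]' --grip_force 30

```text
time: 3.18
tcp_pos: [0.4453, 0.0478, 0.0455]
orientation: [0.0, 0.907, 0.421, 0.001]
force: [-1.0, 0.8, 10.3]
finger_gap: 0.0093
grip_force: 34.9
```

>>> servo_tool --moves '[0,0,0,-2,0,0,0,0,-3,0,0,0,0,-3,0,0,0,0,-3,7,0,0,0,-2,7]'

```text
time: 3.6
tcp_pos: [0.4451, 0.0479, 0.1774]
orientation: [0.0, 0.953, 0.304, 0.001]
force: [1.0, -0.4, -1.2]
finger_gap: 0.0091
grip_force: 33.4
```

>>> servo_tool --moves '[0,0,0,0,7,0,0,0,0,7,0,0,0,0,7,0,0,0,0,7,0,0,0,0,7]'

```text
time: 4.02
tcp_pos: [0.4446, 0.0478, 0.1749]
orientation: [0.0, 1.0, 0.004, 0.0]
force: [0.0, -0.6, -0.5]
finger_gap: 0.0093
grip_force: 33.4
```

```bash
python3 - <<'E'
from h import *
tool([.636,-.0485,.17],-1.4)
E
```

```text
tool cm [19.08  9.77  0.49] yaw 0.4 turn 1.8041140725854063 tcp [0.4446 0.0478 0.1749] F [ 0.  -0.6 -0.5] gap 0.0093
```

>>> servo_tool --moves '[0,3.6,1.8,0,0.4,0,3.6,1.8,0,0.4,0,3.6,1.8,0,0.4,0,3.6,1.8,0,0.4,0,3.6,1.8,0,0.2]'

```text
time: 4.43
tcp_pos: [0.6259, -0.0433, 0.1749]
orientation: [0.0, 1.0, -0.009, 0.0]
force: [0.5, 0.2, -0.0]
finger_gap: 0.0092
grip_force: 33.4
```

>>> servo_tool --moves '[0,0,0,0,0]'

```text
time: 4.52
tcp_pos: [0.6291, -0.0455, 0.1746]
orientation: [0.001, 1.0, -0.01, 0.002]
force: [0.4, 0.1, -1.2]
finger_gap: 0.009
grip_force: 33.4
```

```bash
python3 - <<'E'
from h import *
tool([.636,-.0485,.17],-1.4);s=snap('wrist','w3')
cv2.imwrite('pics/w3c.png',cv2.resize(s['img'][90:384,100:420,::-1],None,fx=2,fy=2))
E
```

```text
tool cm [0.69 0.29 0.46] yaw -1.18 turn 0.2163849451948181 tcp [ 0.6291 -0.0455  0.1746] F [ 0.4  0.1 -1.2] gap 0.009
```

View pics/w3c.png

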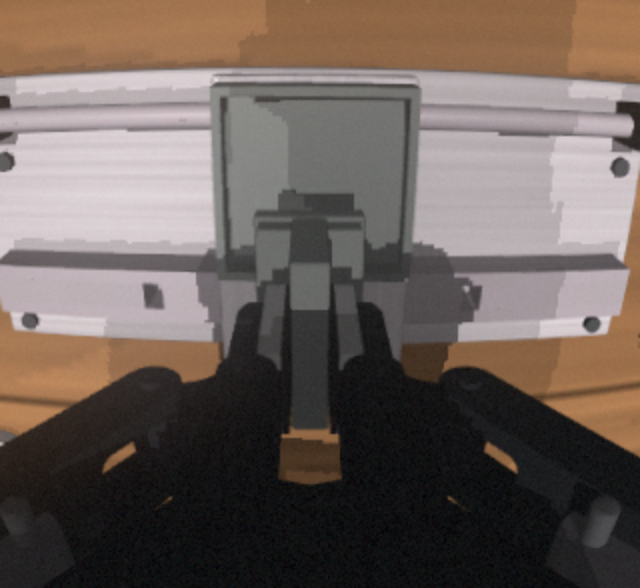

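The wrist view shows the bracket held upright over the tray. The tray's far floor corners are at about (229,97) and (407,97), and the ±80 mm slots are at (153,296) and (470,296).

```bash
python3 - <<'E'
from h import *
s=r.snapshot('wrist')
f=lambda x,y,z:wonz(s,100+x/2,90+y/2,z)[:2]
a,b=f(229,97,.05),f(407,97,.05);print(a,b,np.linalg.norm(a-b))
c,d=f(212,84,.062),f(420,84,.062);print('rim',c,d,np.linalg.norm(c-d))
e,g=f(153,296,.034),f(470,296,.034);print('slots',e,g,np.linalg.norm(e-g),np.degrees(np.arctan2(*(e-g)[1::-1]))-90)
h,k=f(31,321,.012),f(592,325,.012);print('screws',h,k)
y=np.radians(-1.4);X=np.array([np.cos(y),np.sin(y)])
print((a+b)/2-.038*X,(c+d)/2-.042*X,'lock',(e+g)/2,(e+g)/2+.065*X)
E
```

```text
[ 0.67240674 -0.01072584] [ 0.67103589 -0.08498302] 0.074269837144261
rim [ 0.67946425 -0.00580919] [ 0.6779259  -0.08820863] 0.08241379807746138
slots [0.57256973 0.03641477] [ 0.56922427 -0.12311791] 0.1595677591237262 -1.2013368050852762
screws [0.54306474 0.12259606] [ 0.53324531 -0.20953569]
[ 0.63373265 -0.04692601] [ 0.63670761 -0.04598276] lock [ 0.570897   -0.04335157] [ 0.6358776  -0.04493966]
```

>>> servo_tool --moves '[0,0.7,0.1,1.5,0.2,0,0,0,2,0,0,0,0,2,0,0,0,0,1.5,0,0,0,0,0.5,0]'

```text
time: 5.03
tcp_pos: [0.6294, -0.0426, 0.0975]
orientation: [-0.0, 1.0, -0.011, -0.002]
force: [0.8, 0.2, -0.7]
finger_gap: 0.0091
grip_force: 33.3
```

>>> servo_tool --moves '[0,0,0,0,0,0,0,0,0,0]'

```text
time: 5.2
tcp_pos: [0.6314, -0.0431, 0.1003]
orientation: [0.0, 1.0, -0.011, 0.0]
force: [-0.3, 1.5, -0.8]
finger_gap: 0.0091
grip_force: 33.3
```

```bash
python3 - <<'E'
from h import *
tool([.636,-.0465,.0955],-1.4)
E
```

```text
tool cm [0.47 0.33 0.48] yaw -1.23 turn 0.1722087011914084 tcp [ 0.6314 -0.0431  0.1003] F [-0.3  1.5 -0.8] gap 0.0091
```

>>> servo_tool --moves '[0,0.4,0.3,0.1,0,0,0,0,0.1,0,0,0,0,0.1,0,0,0,0,0.1,0,0,0,0,0,0]'

```text
time: 5.62
tcp_pos: [0.6356, -0.0466, 0.0956]
orientation: [0.0, 1.0, -0.011, 0.0]
force: [-0.1, 0.4, 2.1]
finger_gap: 0.0095
grip_force: 33.6
```

>>> servo_tool --moves '[0.1,0,0,0,0,0.2,0,0,0,0,0.35,0,0,0,0,0.35,0,0,0,0,0.35,0,0,0,0]'

```text
time: 6.03
tcp_pos: [0.6354, -0.0465, 0.0952]
orientation: [-0.0, 1.0, -0.011, -0.0]
force: [0.3, 0.0, -0.2]
finger_gap: 0.0299
grip_force: 0.0
```

>>> servo_tool --moves '[0.35,0,0,-1,0,0.35,0,0,-2,0,0.4,0,0,-3,0,0.6,-2.5,0,-2,0,0.6,-3.5,0,0,0]'

```text
time: 6.45
tcp_pos: [0.578, -0.0456, 0.18]
orientation: [0.001, 1.0, -0.011, 0.004]
force: [0.3, -0.9, -0.1]
finger_gap: 0.051
grip_force: 0.0
```

>>> servo_tool --moves '[0.6,0,0,0,0,0.6,0,0,0,0]'

```text
time: 6.62
tcp_pos: [0.5744, -0.0452, 0.1764]
orientation: [0.0, 1.0, -0.011, 0.0]
force: [0.3, 0.2, 0.1]
finger_gap: 0.0516
grip_force: 0.0
```

```bash
python3 - <<'E'
from h import *
tool([.571,-.0455,.1],-1.3);s=snap('wrist','w4')
cv2.imwrite('pics/w4c.png',cv2.resize(s['img'][60:354,100:420,::-1],None,fx=2,fy=2))
E
```

```text
tool cm [-0.34  0.04  7.64] yaw -1.26 turn 0.039668482715129016 tcp [ 0.5744 -0.0452  0.1764] F [0.3 0.2 0.1] gap 0.0516
```

View pics/w4c.png

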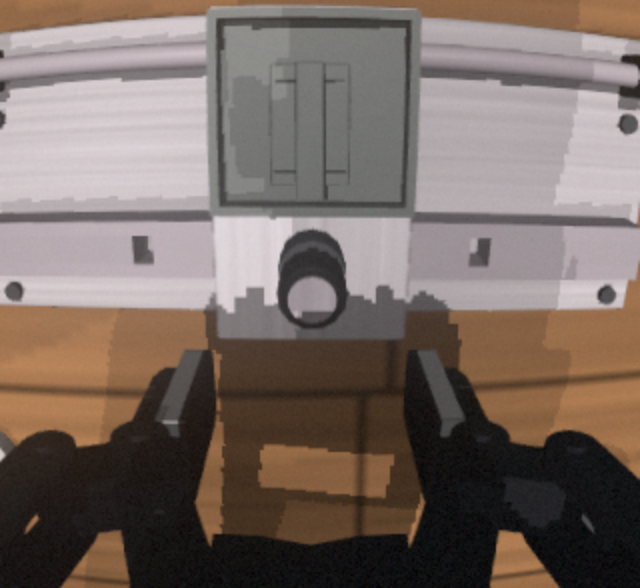

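The bracket stands on its base in the middle of the tray, at about (312,125). The knob top is at about (312,298) with a radius near 31 px.

```bash
python3 - <<'E'
from h import *
s=r.snapshot('wrist')
f=lambda x,y,z:wonz(s,100+x/2,60+y/2,z)[:2]
k=f(312,298,.095);print(k,f(279,298,.095)-f(346,298,.095))
e,g=f(142,250,.034),f(480,251,.034);print('slots',e,g,(e+g)/2,np.degrees(np.arctan2(*(e-g)[1::-1]))-90)
tool([*k,.096],-1.3)
E
```

```text
[ 0.57498912 -0.04550109] [0.00054908 0.02448848]
slots [0.57691869 0.03485742] [ 0.57287581 -0.12577971] [ 0.57489725 -0.04546115] -1.4417006863737498
tool cm [-0.12  0.02  8.01] yaw -1.25 turn 0.04723283799732769 tcp [ 0.5762 -0.0453  0.1761] F [-0.6 -0.4 -0.2] gap 0.0515
```

>>> servo_tool --moves '[0.6,-0.1,0,2,0,0.6,0,0,2,0,0.6,0,0,2,0,0.6,0,0,1.8,0,0.6,0,0,0,0]'

```text
time: 7.13
tcp_pos: [0.5736, -0.045, 0.094]
orientation: [-0.0, 1.0, -0.011, -0.002]
force: [0.1, -0.1, 0.3]
finger_gap: 0.0518
grip_force: 0.0
```

>>> servo_tool --moves '[0.2,0,0,0,0,0.2,0,0,0,0,0,0,0,0,0,0,0,0,0,0,0,0,0,0,0]' --grip_force 40

```text
time: 7.55
tcp_pos: [0.5754, -0.0453, 0.0984]
orientation: [0.0, 1.0, -0.011, 0.001]
force: [3.2, -1.3, -0.0]
finger_gap: 0.0245
grip_force: 39.2
```

>>> servo_tool --moves '[0,0,0,0,0]'

```text
time: 7.63
tcp_pos: [0.5754, -0.0453, 0.0982]
orientation: [0.0, 1.0, -0.011, 0.001]
force: [3.2, -1.1, 0.4]
finger_gap: 0.0241
grip_force: 39.2
```

>>> servo_tool --moves '[0,0,0,-0.4,0,0,0,0,-0.4,0,0,0,0,-0.4,0,0,0,0,0,0,0,0,0,0,0]'

```text
time: 8.05
tcp_pos: [0.5753, -0.0453, 0.1096]
orientation: [0.0, 1.0, -0.011, 0.001]
force: [6.7, -0.8, -5.2]
finger_gap: 0.0247
grip_force: 39.5
```

>>> servo_tool --moves '[0,0,0,0,0]'

```text
time: 8.13
tcp_pos: [0.5753, -0.0453, 0.1095]
orientation: [0.0, 1.0, -0.011, 0.001]
force: [7.8, -1.3, -6.3]
finger_gap: 0.0244
grip_force: 39.5
```

>>> servo_tool --moves '[0,0.1,0.5,0,0,0,0,1.0,0,0,0,0,1.0,0,0,0,0,1.0,0,0,0,0,0.4,0,0]'

```text
time: 8.55
tcp_pos: [0.5742, -0.0856, 0.109]
orientation: [-0.0, 1.0, -0.011, -0.0]
force: [3.5, 2.0, -5.9]
finger_gap: 0.0242
grip_force: 39.6
```

>>> servo_tool --moves '[0,0,0,0,0,0,0,0,0,0]'

```text
time: 8.72
tcp_pos: [0.5743, -0.0848, 0.1091]
orientation: [0.0, 1.0, -0.011, -0.0]
force: [1.6, -2.4, -6.1]
finger_gap: 0.0243
grip_force: 39.7
```

```bash
python3 - <<'E'
from h import *
tool([.5754-.001,-.0853,.1095],-1.4)
E
```

```text
tool cm [ 0.01  0.05 -0.04] yaw -1.29 turn 0.11189917763097412 tcp [ 0.5743 -0.0848  0.1091] F [ 1.6 -2.4 -6.1] gap 0.0243
```

>>> servo_tool --moves '[0,0,0.05,0,0,0,0,0,0.4,0,0,0,0,0.4,0,0,0,0,0.3,0,0,0,0,0,0]'

```text
time: 9.13
tcp_pos: [0.5744, -0.0846, 0.0978]
orientation: [-0.0, 1.0, -0.011, -0.0]
force: [-1.0, -1.7, -1.4]
finger_gap: 0.0245
grip_force: 40.0
```

>>> servo_tool --moves '[0,0,0,0,0]'

```text
time: 9.22
tcp_pos: [0.5744, -0.0846, 0.0981]
orientation: [-0.0, 1.0, -0.011, -0.0]
force: [-2.2, -0.5, -1.6]
finger_gap: 0.0244
grip_force: 40.0
```

>>> servo_tool --moves '[0,0,0,0.2,0,0,0,0,0.2,0,0,0,0,0.2,0,0,0,0,0,0,0,0,0,0,0]'

```text
time: 9.63
tcp_pos: [0.5745, -0.0847, 0.0935]
orientation: [0.0, 1.0, -0.011, -0.0]
force: [-11.0, 0.6, 18.0]
finger_gap: 0.0247
grip_force: 41.9
```

>>> servo_tool --moves '[0,0,0,0.2,0,0,0,0,0,0,0,0,0,0,0]'

```text
time: 9.88
tcp_pos: [0.5746, -0.0848, 0.0933]
orientation: [0.0, 1.0, -0.011, 0.0]
force: [-17.8, 1.6, 38.0]
finger_gap: 0.0244
grip_force: 43.9
```

>>> servo_tool --moves '[0,0,0,-0.2,0,0,0,0,0,0,0,0,0,0,0]'

```text
time: 10.13
tcp_pos: [0.5745, -0.0848, 0.0935]
orientation: [0.0, 1.0, -0.011, -0.0]
force: [-10.0, -0.7, 16.6]
finger_gap: 0.0245
grip_force: 41.7
```

```bash
python3 - <<'E'
from h import *
s=snap('wrist');w=s['img'][60:354,100:420,::-1]
t=snap('scene')['img'][185:265,160:305,::-1]
a=cv2.resize(w,(400,368));b=cv2.resize(t,(400,220),interpolation=cv2.INTER_CUBIC)
cv2.imwrite('pics/v5.png',np.vstack([a,b]))
E
```

```text
(no output)
```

View pics/v5.png

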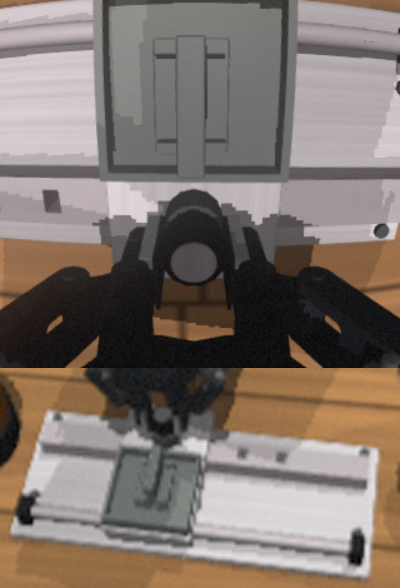

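The stacked view shows the bracket still standing in the tray and the shuttle one slot toward the dome. The knob is gripped, with its top centre at about (194,263). I'll check the knob's height against the pixels.

```bash
python3 - <<'E'
from h import *
s=r.snapshot('wrist')
f=lambda x,y,z:wonz(s,100+x/1.25,60+y/1.25,z)[:2]
for z in(.085,.09,.095):print(z,f(194,263,z).round(4),np.linalg.norm(f(165,263,z)-f(223,263,z)).round(4))
print(s['extrinsics'][:3,3]);tool([.5745,-.0848,.0935])
E
```

```text
0.085 [ 0.5681 -0.0841] 0.0239
0.09 [ 0.5714 -0.0842] 0.023
0.095 [ 0.5747 -0.0842] 0.0221
[ 0.65295923 -0.08555251  0.21454195]
tool cm [0. 0. 0.] yaw -1.25 turn None tcp [ 0.5745 -0.0848  0.0935] F [-10.4   0.6  17. ] gap 0.0243
```

The pixels don't settle whether the stop is the plunger's or the boss. I'll let go and press the knob from above with shut fingers, where the boss can't interfere.

>>> servo_tool --moves '[0,0,0,-0.2,0,0.45,0,0,0,0,0.45,0,0,0,0,0.45,0,0,0,0,0.45,0,0,-2,0]'

```text
time: 10.7
tcp_pos: [0.5731, -0.0843, 0.1114]
orientation: [-0.001, 1.0, -0.011, -0.002]
force: [-0.1, 0.9, -0.9]
finger_gap: 0.0385
grip_force: 0.0
```

>>> servo_tool --moves '[0.45,0,0,-1.8,0,0,0,0,0,0,0,0,0,0,0,0,0,0,0,0,0,0,0,0,0]' --grip_force 20

```text
time: 11.12
tcp_pos: [0.5741, -0.0846, 0.1312]
orientation: [-0.0, 1.0, -0.011, -0.001]
force: [0.2, -0.6, 0.4]
finger_gap: -0.0001
grip_force: 0.0
```

```bash
python3 - <<'E'
from h import *
s=snap('wrist');w=s['img'][60:354,100:420,::-1]
cv2.imwrite('pics/v6.png',cv2.resize(w,None,fx=2,fy=2))
tool([.5745,-.085,.119],-1.4)
E
```

```text
tool cm [0.04 0.04 1.23] yaw -1.25 turn 0.14953473270944073 tcp [ 0.5742 -0.0846  0.1313] F [ 0.1 -0.7 -0.2] gap -0.0002
```

View pics/v6.png

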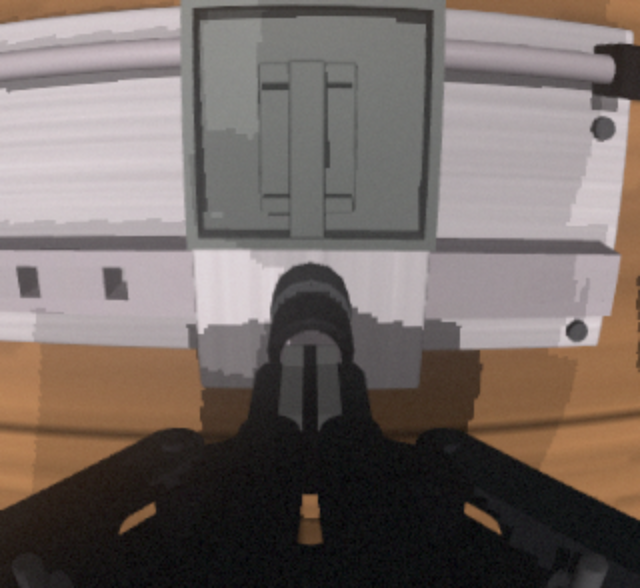

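The fingers are shut just above the knob, at about (310,345). The 40 and 80 mm slots are uncovered on the left, so the shuttle has moved one slot, and the bracket is standing.

>>> servo_tool --moves '[0,0,0,0.6,0,0,0,0,0.6,0,0,0,0,0,0,0,0,0,0,0]'

```text
time: 11.5
tcp_pos: [0.5742, -0.0846, 0.1194]
orientation: [-0.0, 1.0, -0.011, -0.001]
force: [0.2, 0.4, -1.0]
finger_gap: 0.0001
grip_force: 0.0
```

>>> servo_tool --moves '[0,0,0,0.2,0,0,0,0,0.2,0,0,0,0,0,0]'

```text
time: 11.75
tcp_pos: [0.5746, -0.0847, 0.116]
orientation: [0.0, 1.0, -0.011, 0.0]
force: [1.4, -0.1, 0.2]
finger_gap: 0.0001
grip_force: 0.1
```

>>> servo_tool --moves '[0,0,0,0.2,0,0,0,0,0,0,0,0,0,0,0]'

```text
time: 12.0
tcp_pos: [0.5747, -0.0847, 0.1144]
orientation: [0.0, 1.0, -0.011, 0.0]
force: [0.8, 1.3, 0.4]
finger_gap: 0.0
grip_force: 0.5
```

>>> servo_tool --moves '[0,0,0,0.2,0,0,0,0,0,0,0,0,0,0,0]'

```text
time: 12.25
tcp_pos: [0.5747, -0.0847, 0.1124]
orientation: [0.0, 1.0, -0.011, 0.0]
force: [1.1, 0.6, 2.9]
finger_gap: -0.0001
grip_force: 1.0
```

>>> servo_tool --moves '[0,0,0,0.1,0,0,0,0,0,0,0,0,0,0,0]'

```text
time: 12.5
tcp_pos: [0.5748, -0.0847, 0.112]
orientation: [0.0, 1.0, -0.011, 0.0]
force: [-3.4, -0.0, 8.9]
finger_gap: 0.0
grip_force: 4.6
```

>>> servo_tool --moves '[0,0,0,0.1,0,0,0,0,0,0,0,0,0,0,0]'

```text
time: 12.75
tcp_pos: [0.5748, -0.0848, 0.1119]
orientation: [0.0, 1.0, -0.011, 0.0]
force: [-6.1, 0.4, 19.9]
finger_gap: 0.0
grip_force: 9.5
```

The stop comes at TCP z = 0.112, which puts the knob top at 90 mm, so the plunger is fully home. It is held there with about 20 N.

```bash
python3 -c "
from h import *
print(r.read_state()['force']);print(r.finish_job())"
```

```text
[-6.11991759  0.41338286 19.94621572]
the job is handed in; nothing more can be done
None
```

The job is handed in at about 13 s: the bracket stands in the tray, the shuttle is locked one hole nearer the dome, and the plunger is held fully home with about 20 N.

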